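# Switch the vial sorter to the blue chute and release the vials

## Task

The seesaw gate of the vial sorter is tipped to the yellow chute. Gently press its raised blue pad down with the fingertips until the gate rocks over to the blue side, then push the red shutter tab all the way open towards the yellow side so that all three vials run down into the blue pocket. Grasp and lift nothing, do not touch the vials, and leave the beaker, stopper and timer where they are.

Things in the scene. Friction and masses are not known exactly. Their poses are not given: they have to be found in the camera images.
- sorter: bench-top vial sorter, fixed, 356 mm long (y), 70 mm deep (x), 179 mm high at the magazine; white base, clear walls. Origin: centre of its underside, on the bench. +x points away from the robot, +y (left) to the yellow chute and pocket, -y (right) to the blue ones. The seesaw gate's pivot lies along x, 70 mm above the origin
- magazine (a point): centre of the open top of the clear vial magazine, 179 mm above the sorter's origin; it holds three vials one above another over the gate. Slot 20 mm wide in y, 55 mm in x, walls from 123 to 179 mm height
- blue_pocket (a point): centre of the floor of the blue pocket, 8 mm above the bench; it spans 98 to 174 mm from the sorter's middle along -y, end wall 50 mm high. The slippery blue chute falls into it. The yellow pocket is its mirror image
- gate (a joint): tilt of the seesaw gate about the sorter's x axis: +0.30 rad (a stop) = down to the yellow side, as at the start; -0.30 rad (a stop) = down to the blue side. It is over-centre: past 0 it drops to the nearer stop by itself and stays there; rocking it over takes less than 1 N at the pad
- blue_pad (a point): centre of the top face of the gate's blue press pad (26 mm in x, 34 mm in y), on a steel arm 54 mm in front of the sorter's origin. It turns with the gate; in the sorter's frame: raised (gate +0.30) y = -76, z = 130 mm; at balance y = -90, z = 105 mm; fully down y = -96, z = 77 mm. Free above
- yellow_pad (a point): the like point of the yellow pad on the +y side
- shutter (a joint): slide of the shutter under the vial magazine along the sorter's +y: 0 = shut (starts within 3 mm of it), 0.030 m (a stop) = fully open. Moves against about 1 N of friction and stays where left
- shutter_tab (a point): top centre of the shutter's upright red tab (14 mm in x, 6 mm thick in y) in front of the magazine: 51.5 mm in front of the sorter's origin, top 186.5 mm above the bench, free of other things from 140 mm height up. Push its blue-side (-y) face towards +y to open
- vial_1: screw-cap glass sample vial, 17 mm diameter, 52 mm long, 14 g, white cap; lies level in the magazine. Origin at the centre of its bottom end, its z axis runs to the cap
- vial_2: screw-cap glass sample vial, 17 mm diameter, 52 mm long, 14 g, black cap; lies level in the magazine. Origin at the centre of its bottom end, its z axis runs to the cap
- vial_3: screw-cap glass sample vial, 17 mm diameter, 52 mm long, 14 g, white cap; lies level in the magazine. Origin at the centre of its bottom end, its z axis runs to the cap
- vial_1_mid (a point): middle of vial_1, on its axis, 26 mm from its bottom end
- vial_2_mid (a point): middle of vial_2, on its axis, 26 mm from its bottom end
- vial_3_mid (a point): middle of vial_3, on its axis, 26 mm from its bottom end
- beaker: empty glass beaker, 44 mm wide, 60 mm high, stands loose in front of the yellow pocket; origin at the centre of its underside
- stopper: red rubber stopper, 27 mm wide, 26 mm high, stands loose in front of the blue pocket; origin at the centre of its underside
- timer: white lab timer, 62x66x19 mm, lies loose to the left of the sorter; origin at the centre of its underside
Not all that is in view belongs to the job. Leave any turquoise look-alike of the vial_3 alone.

How it is judged:
By the outcome, as a careful person would: the job done as asked, in the order asked, and still so for the second after the job is handed in, with the robot touching nothing.
It also fails if it takes over 45 s, if anything falls off the work surface, if the arm or the gripper's body presses on something with over 40 N, if the wrist force passes 120 N, or if a joint passes its speed limit or range.

## Robot

A 6-joint arm with a two-finger parallel gripper is mounted at the origin on a cart in front of the work surface, level with it; the furniture and walls round the work are solid. World frame = base frame: x ahead of the robot, y to its left, z up, the work surface at z = 0. Lengths are in m, angles in degrees, forces in N, time in s.
With the tool pointing down it reaches from about 0.4 to 0.825 m from the base axis. Payload 7 kg.
Tool frame: the origin (TCP) lies midway between the tips of the shut fingers; the grasp point (between the pads) lies 19 mm behind it; z points along the fingers, y is the line along which they close (so a half turn about z gives the same grasp; the last joint's range is limited). The gripper opens to 88 mm and grips with 3 to 60 N. Pads are 19 mm wide; open, the fingers measure 130 mm over their backs; the gripper's body (78 mm by 193 mm) begins 47 mm behind the grasp point.
Start: joints at [-49.727, 20.546, 0.682, 0, -70.136, -16.507], TCP at [0.272, -0.618, 0.227] pointing down, gripper open.
Joint ranges: [-176.03, 176.03], [-82.01, 121.73], [-58.28, 71.71], [-173.87, 95.51], [-174.79, -0.11], [-173.66, 173.66]. Speed limits (degrees/s): [136.94, 136.94, 172.46, 180, 180, 180].

## Interface

Orientations are given as [roll, pitch, yaw] about the fixed x, y, z axes, in that order (R = Rz(yaw) Ry(pitch) Rx(roll)).
In Python, from plant import ctrl gives the robot as it stands. The module is installed in compiled form; this text tells all that it offers.
- The arm moves only by the tool send_rows, never from a script. Its argument "plan" is a list that holds one entry, the list of rows, each a list of 6 numbers: the shift along the tool's x, y, z in cm, then the turn, a rotation vector about the tool's x, y, z in degrees. A call has 1 to 8 rows; each row is the pose to reach, as a shift and turn from the pose commanded when the call began, along the tool's axes at that moment; what a row does not reach only later rows make up. A row lasts 1/12 s, in which the tool goes at most 41.7 mm and 7.16 degrees, less where a joint would pass 70% of its speed; a pose out of reach is approached as far as the arm can. A call with a gripper value outside its range is refused whole. "fingers" is the opening, from 0 (shut) to 1 (fully open), set as the call begins (left out, the last holds). The fingers move at their own pace and stop on an object; the grip force is fixed at half the most. Time passes only in rows, so rows that repeat a pose let the fingers close. It gives the time, the measured TCP pose, the force, the opening and the grip force at its end, in the units of the state.
- ctrl.get_obs(): the state, without advancing time (a new reading comes with each control period).
- ctrl.snapshot(name): name is "scene" or "top"; returns a dict with "img" (384x512x3 uint8, red, green, blue), "K" (3x3 intrinsics, pixels), "k1" (the pictures are not rectified: a ray, as slopes to the right and down, at radius r is drawn at 1 + k1 r^2 times it, then the intrinsics apply), "pose" (4x4, takes a point from camera to world coordinates). Camera axes: x right, y down, z forward; pixel columns grow to the right and rows downward; lengths in m; the calibration is good to about 2 mm. A picture is of the moment at which its call begins. There is no depth.
- ctrl.close_job(): hands the job in; it is judged then, once.
The state is a dict: "clock": time; "joint_pos": joint angles; "qvel": joint speeds; "tau": joint torques, N m; "tool_pos": TCP position; "orientation": TCP orientation; "force": force on the tool from outside, world axes, zero at the start; "moment": the same for the moment, N m; "opening": finger opening in m; "gripper_force": force on a finger pad.
Only numpy, scipy, OpenCV 4.12 (cv2) and the standard library are available. Lean on these libraries where they do the work, as an engineer would, in place of code of your own. Each camera call takes 0.05 s, during which the arm holds its last target. There are 200 camera calls.

## Working session

There is one attempt and no reset: what is moved stays moved. The work goes in short steps, Python scripts to look and compute and a tool call to move; the robot and the scene stay as the last step left them, time stands still between calls to the robot, and variables do not carry over. Pictures are saved under pics/ and viewed, at most 10 in all, crops included, and the job is handed in when it is done.

Besides the shell and the picture viewer there is one more tool, called after ">>>" as name(argument=value, ...), one argument or row to a line, values as JSON. send_rows: Moves the arm, as the interface text tells. Its arguments: {"type":"object","properties":{"plan":{"type":"array","items":{"type":"array","items":{"type":"array","items":{"type":"number"}}}},"fingers":{"type":"number"}},"required":["plan"]}

```bash
mkdir -p pics; python3 - <<'E'
from plant import ctrl
import cv2,numpy as np
o=ctrl.get_obs();print(o['tool_pos'],o['orientation'],o['clock'],o['opening'])
for n in("scene","top"):
    s=ctrl.snapshot(n);cv2.imwrite(f'pics/{n}0.png',s['img'][:,:,::-1]);np.savez(f'{n}0.npz',**s);print(s['K'].tolist(),s['k1'],s['pose'].round(3).tolist())
E
```

```text
[ 0.27180695 -0.61732947  0.22562316] [ 1.79907000e+02 -7.63062881e-03 -1.56240285e+02] 0.0 0.08766809112566509
[[419.14208213021584, 0.0, 257.76520600476204], [0.0, 419.14208213021584, 193.4779664444918], [0.0, 0.0, 1.0]] -0.031911760468396264 [[-0.871, -0.343, 0.351, 0.079], [-0.491, 0.635, -0.597, 0.648], [-0.018, -0.692, -0.721, 0.897], [0.0, 0.0, 0.0, 1.0]]
[[436.5443130191248, 0.0, 251.94361323678842], [0.0, 436.5443130191248, 192.25330117948843], [0.0, 0.0, 1.0]] 0.01865258284575986 [[0.019, -0.996, 0.088, 0.361], [-1.0, -0.02, -0.01, 0.015], [0.011, -0.088, -0.996, 1.227], [0.0, 0.0, 0.0, 1.0]]
```

View pics/scene0.png

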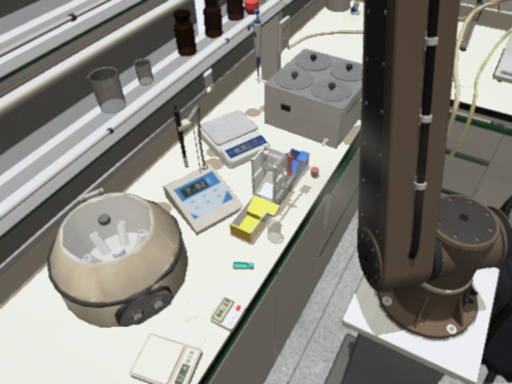

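View pics/top0.png

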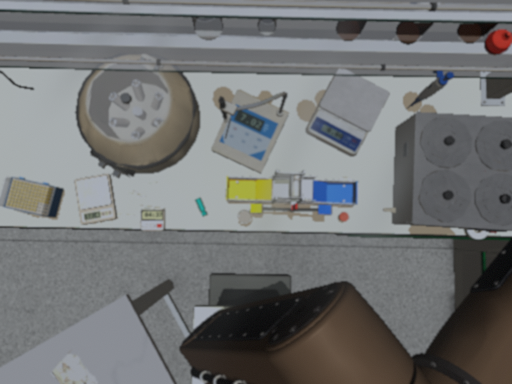

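The scene view shows the sorter from the yellow pocket (255,215) to the blue one (300,158), with the beaker at (275,230) and the stopper at (315,172). In the top view the sorter spans columns 226-357 and rows 177-207. The pads are near (256,209) and (325,210), the red tab near (294,208), the stopper at (343,217) and the turquoise decoy at (201,206).

```bash
python3 - <<'E'
import cv2,numpy as np
t=cv2.imread('pics/top0.png')[165:232,215:370]
s=cv2.imread('pics/scene0.png')[135:250,220:335]
a=cv2.resize(t,None,fx=5,fy=5,interpolation=cv2.INTER_CUBIC)
b=cv2.resize(s,None,fx=5,fy=5,interpolation=cv2.INTER_CUBIC)
cv2.imwrite('pics/ct.png',a);cv2.imwrite('pics/cs.png',b)
E
```

```text
(no output)
```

View pics/ct.png

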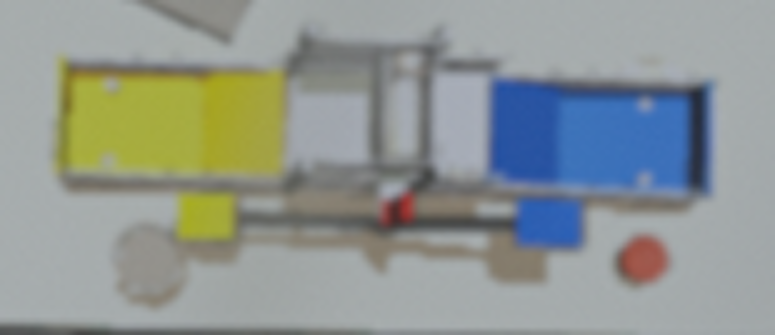

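View pics/cs.png

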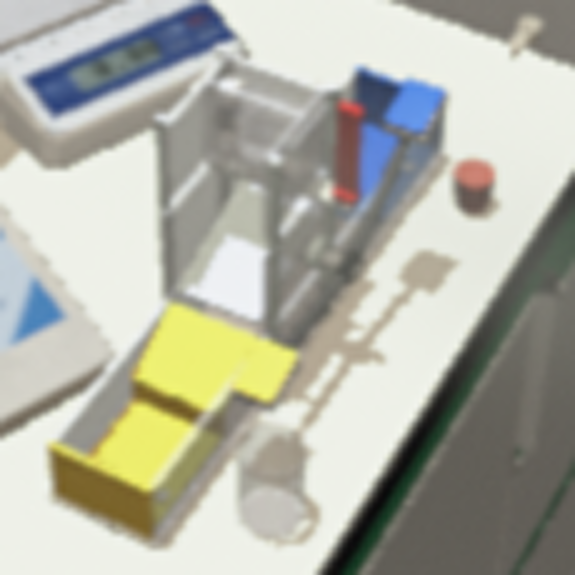

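The list of look-alikes is short. Press target: the blue pad at (324.6,209.6) in front of the wall, not the blue pocket (333-353,190) or chute (320,190). Shutter: the upright red tab at (294,207), not the red stopper at (343,217). The crops confirm both choices, with the blue pad raised in the scene crop at (415,105).

```bash
cat >h.py <<'E'
import cv2,numpy as np
def ray(s,u,v):
    K=s['K'];d=np.array([(u-K[0,2])/K[0,0],(v-K[1,2])/K[1,1]]);x=d.copy()
    for _ in range(20): x=d/(1+float(s['k1'])*(x@x))
    return s['pose'][:3,3],s['pose'][:3,:3]@np.array([x[0],x[1],1])
def onz(s,u,v,z):
    c,d=ray(s,u,v);return c+d*(z-c[2])/d[2]
def proj(s,p):
    P=s['pose'];q=P[:3,:3].T@(np.array(p)-P[:3,3]);x=q[:2]/q[2];x=x*(1+float(s['k1'])*(x@x));return (s['K'][:2,:2]@x+s['K'][:2,2]).round(1)
def blob(s,box,lo,hi):
    u0,u1,v0,v1=box;h=cv2.cvtColor(s['img'][v0:v1,u0:u1],cv2.COLOR_RGB2HSV)
    m=cv2.inRange(h,lo,hi);n,l,st,c=cv2.connectedComponentsWithStats(m)
    return [(c[i]+[u0,v0],st[i].tolist()) for i in range(1,n) if st[i][4]>8]
E
python3 - <<'E'
from h import *
t=dict(np.load('top0.npz'));s=dict(np.load('scene0.npz'))
B=((100,120,60),(130,255,255));Y=((22,120,80),(38,255,255))
bp=blob(t,(315,335,204,217),*B);yp=blob(t,(248,264,203,216),*Y);rt=blob(t,(286,302,198,215),(0,110,50),(12,255,255))+blob(t,(286,302,198,215),(165,110,50),(180,255,255))
print(bp,yp,rt)
b=onz(t,*bp[0][0],.130);y=onz(t,*yp[0][0],.077)
d=y-b;print(b,y,np.hypot(*d[:2]),'exp .172')
ey=d[:2]/np.hypot(*d[:2]);ex=np.array([ey[1],-ey[0]])
o=((b[:2]+.076*ey)+(y[:2]-.096*ey))/2+.054*ex
print('origin',o,'yaw',np.degrees(np.arctan2(-ey[0],ey[1])))
W=lambda x,y,z:np.r_[o+x*ex+y*ey,z]
for n,p in dict(tab=(-.0515,0,.1865),tabopen=(-.0515,.03,.1865),bpad=(-.054,-.076,.13),ypad=(-.054,.096,.077),bend=(0,-.176,.05),yend=(0,.176,.05),mag=(0,0,.179)).items():
    print(n,W(*p).round(4),proj(t,W(*p)),proj(s,W(*p)))
for i in rt: print('tab',onz(t,*i[0],.1865))
print('scene red',blob(s,(280,300,145,180),(0,110,50),(12,255,255)),blob(s,(280,300,145,180),(165,110,50),(180,255,255)))
print('stopper',onz(t,343.6,216.8,.026),'beaker',onz(t,215+149/5,165+257/5,.06))
E
```

```text
[(array([324.26785714, 209.01785714]), [3, 1, 13, 9, 112])] [(array([255.89473684, 207.92631579]), [3, 1, 11, 9, 95])] [(array([294.75      , 206.58333333]), [6, 6, 6, 6, 24])]
[ 0.41886794 -0.17813495  0.13      ] [ 0.42098098 -0.00699371  0.077     ] 0.17115428413755807 exp .172
origin [ 0.47379689 -0.10323025] yaw -0.707384038976465
tab [ 0.4223 -0.1026  0.1865] [296.9 205.8] [289.2 154. ]
tabopen [ 0.4227 -0.0726  0.1865] [284.3 205.4] [283.9 160.8]
bpad [ 0.4189 -0.1786  0.13  ] [324.4 209. ] [301.8 154. ]
ypad [ 0.421  -0.0066  0.077 ] [255.7 207.9] [271.9 206.9]
bend [ 0.4716 -0.2792  0.05  ] [356.4 191.8] [298.7 149.6]
yend [0.476  0.0728 0.05  ] [226.6 187.6] [238.9 226.2]
mag [ 0.4738 -0.1032  0.179 ] [297.  184.7] [271.7 150. ]
tab [ 0.42028154 -0.09758602  0.1865    ]
scene red [(array([289.4, 156.7]), [8, 10, 4, 4, 10])] []
stopper [ 0.40402162 -0.24981618  0.026     ] beaker [0.39865335 0.02188204 0.06      ]
```

Everything agrees with the given sizes: the pads are 171 mm apart against 172 mm expected, and the end walls and tab project where they are seen. I'll move with the fingers shut and raised, turning the tool y axis along world x.

>>> send_rows(
  plan=[
    [[0,0,-3.8,0,0,0],[0,0,-7.5,0,0,0],[-2.5,2.8,-7.5,0,0,-5.5],[-5,5.6,-7.5,0,0,-11],[-7.5,8.3,-7.5,0,0,-16.5],[-10,11.1,-7.5,0,0,-22],[-12.5,13.9,-7.5,0,0,-27.5],[-15,16.7,-7.5,0,0,-33]],
  ],
  fingers=0,
)

```text
clock: 0.77
tool_pos: [0.3419, -0.4027, 0.3012]
orientation: [180.0, 0.0, -123.0]
force: [0.7, 0.2, -0.5]
opening: 0.0401
gripper_force: 0.0
```

```bash
cat >go.py <<'E'
import sys
from plant import ctrl
from scipy.spatial.transform import Rotation as R
import numpy as np
np.set_printoptions(suppress=True,precision=3)
a=[float(v) for v in sys.argv[1:]]   # sorter-frame x,y,z mm
o=ctrl.get_obs();Rt=R.from_euler('xyz',o['orientation'],degrees=True);S=R.from_euler('z',-.707,degrees=True)
p=np.array(o['tool_pos']);org=np.array([.4738,-.1032,0])
print('t',o['clock'],'tool',p,o['orientation'],'sorter mm',S.inv().apply(p-org)*1e3,'F',o['force'],'open',o['opening'])
if a:
    g=org+S.apply(np.array(a)/1e3);G=R.from_euler('xyz',[180,0,-90.7],degrees=True)
    print('need cm',Rt.inv().apply(g-p)*100,'rot',(Rt.inv()*G).as_rotvec(degrees=True))
E
python3 go.py -60 -88 300
```

```text
t 0.7667 tool [ 0.342 -0.403  0.301] [ 179.967    0.008 -122.983] sorter mm [-128.189 -301.081  301.164] F [ 0.735  0.193 -0.48 ] open 0.04012498422637666
need cm [-21.657   5.613   0.123] rot [  0.03    0.017 -32.283]
```

>>> send_rows(
  plan=[
    [[-3.5,0.9,0,0,0,-5.5],[-7,1.8,0,0,0,-11],[-10.5,2.7,0,0,0,-16.5],[-14,3.6,0,0,0,-22],[-17.5,4.5,0,0,0,-27.5],[-21.7,5.6,0,0,0,-32.3],[-21.7,5.6,0,0,0,-32.3],[-21.7,5.6,0,0,0,-32.3]],
  ],
  fingers=0,
)

```text
clock: 1.43
tool_pos: [0.4147, -0.1901, 0.3016]
orientation: [-180.0, 0.0, -90.7]
force: [-0.4, -0.8, 0.3]
opening: 0.0004
gripper_force: 0.0
```

```bash
python3 go.py -60 -88 145; python3 - <<'E'
from plant import ctrl
import cv2,numpy as np
a=ctrl.snapshot('scene')['img'][60:260,180:380,::-1];b=ctrl.snapshot('top')['img'][130:250,215:375,::-1]
r=lambda i,f:cv2.resize(i,None,fx=f,fy=f,interpolation=cv2.INTER_CUBIC)
a=r(a,2);b=r(b,2.5);b=b[:,:400];c=np.zeros((400,800,3),np.uint8);c[:,:400]=a;c[:300,400:]=b;cv2.imwrite('pics/m1.png',c)
E
```

```text
t 1.4333 tool [ 0.415 -0.19   0.302] [-179.989    0.016  -90.666] sorter mm [-58.059 -87.616 301.569] F [-0.356 -0.808  0.278] open 0.0004093720996644725
need cm [ 0.043  0.197 15.657] rot [-0.011  0.016  0.034]
```

View pics/m1.png

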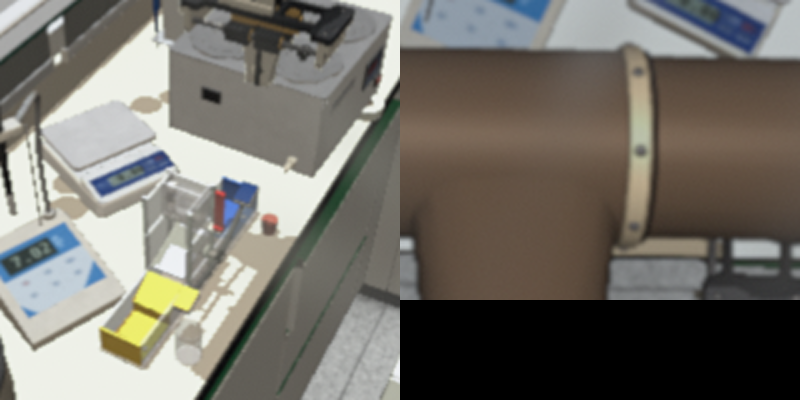

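The scene half shows the gripper at about (255,55), still high above the sorter, with the gate unchanged. The top half is hidden by the arm. I'll descend to just above the pad, then go slowly.

>>> send_rows(
  plan=[
    [[0,0.2,3,0,0,0],[0,0.2,6.5,0,0,0],[0,0.2,10,0,0,0],[0,0.2,13,0,0,0],[0,0.2,15,0,0,0],[0,0.2,15.6,0,0,0],[0,0.2,15.6,0,0,0],[0,0.2,15.6,0,0,0]],
  ],
)

```text
clock: 2.2
tool_pos: [0.4124, -0.1932, 0.1463]
orientation: [-180.0, -0.0, -91.0]
force: [0.4, 0.5, 0.4]
opening: 0.0006
gripper_force: 0.0
```

>>> send_rows(
  plan=[
    [[0,0,0.3,0,0,0],[0,0,0.6,0,0,0],[0,0,0.9,0,0,0],[0,0,1.2,0,0,0],[0,0,1.5,0,0,0],[0,0,1.8,0,0,0],[0,0,2.1,0,0,0],[0,0,2.4,0,0,0]],
  ],
)

```text
clock: 2.87
tool_pos: [0.4121, -0.1922, 0.1213]
orientation: [180.0, -0.0, -90.9]
force: [-0.3, 0.4, 0.6]
opening: 0.0008
gripper_force: 0.1
```

```bash
python3 go.py -60 -88 90
```

```text
t 2.8667 tool [ 0.412 -0.192  0.121] [179.998  -0.    -90.924] sorter mm [-60.618 -89.725 121.27 ] F [-0.313  0.418  0.561] open 0.000795202917669151
need cm [-0.173 -0.061  3.127] rot [ 0.002 -0.    -0.224]
```

>>> send_rows(
  plan=[
    [[0,0,0.4,0,0,0],[0,0,0.8,0,0,0],[0,0,1.2,0,0,0],[0,0,1.6,0,0,0],[0,0,2.0,0,0,0],[0,0,2.4,0,0,0],[0,0,2.8,0,0,0],[0,0,3.1,0,0,0]],
  ],
)

```text
clock: 3.53
tool_pos: [0.4119, -0.1922, 0.09]
orientation: [180.0, 0.0, -90.9]
force: [-0.2, -0.4, -0.2]
opening: -0.0
gripper_force: 0.0
```

```bash
python3 go.py -60 -88 90; python3 - <<'E'
from plant import ctrl
import cv2,numpy as np
a=ctrl.snapshot('scene')['img'][120:270,220:340,::-1]
cv2.imwrite('pics/m2.png',cv2.resize(a,None,fx=4,fy=4,interpolation=cv2.INTER_CUBIC))
E
```

```text
t 3.5333 tool [ 0.412 -0.192  0.09 ] [179.979   0.004 -90.939] sorter mm [-60.784 -89.763  90.025] F [-0.184 -0.416 -0.15 ] open -4.580970810414705e-05
need cm [-0.177 -0.078  0.002] rot [ 0.021  0.004 -0.239]
```

View pics/m2.png

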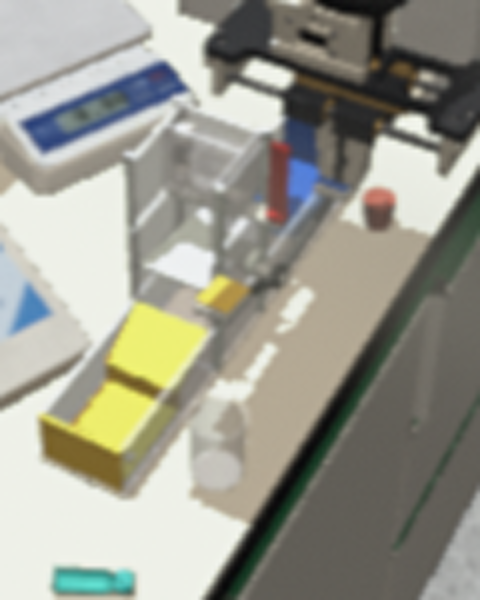

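The gate has rocked over: the yellow pad is now raised at (222,293) and the blue pad is down. I'll back off straight up, then move to the blue side of the red tab (278,180).

>>> send_rows(
  plan=[
    [[0,0,-2,0,0,0],[0,0,-5,0,0,0],[0,0,-8.5,0,0,0],[0,0,-12,0,0,0],[-2,0.3,-13,0,0,0],[-4,0.3,-13,0,0,0],[-5.5,0.3,-13,0,0,0],[-5.5,0.3,-13,0,0,0]],
  ],
)

```text
clock: 4.25
tool_pos: [0.41, -0.1356, 0.2211]
orientation: [-179.9, 0.0, -90.9]
force: [-0.3, -0.7, 0.5]
opening: 0.0007
gripper_force: 0.0
```

```bash
python3 go.py -64 -32 157
```

```text
t 4.25 tool [ 0.41  -0.136  0.221] [-179.901    0.04   -90.872] sorter mm [-63.357 -33.2   221.142] F [-0.256 -0.705  0.549] open 0.0006579584205132495
need cm [-0.115  0.076  6.414] rot [-0.099  0.04  -0.172]
```

>>> send_rows(
  plan=[
    [[0,0.1,2,0,0,0],[0,0.1,4,0,0,0],[0,0.1,5.5,0,0,0],[0,0.1,6.4,0,0,0],[0,0.1,6.4,0,0,0],[0,0.1,6.4,0,0,0]],
  ],
)

```text
clock: 4.75
tool_pos: [0.409, -0.1374, 0.1567]
orientation: [180.0, -0.0, -90.9]
force: [-0.1, 0.5, 0.5]
opening: 0.0004
gripper_force: 0.0
```

>>> send_rows(
  plan=[
    [[-0.5,0,0,0,0,0],[-1.0,0,0,0,0,0],[-1.4,0,0,0,0,0],[-1.8,0,0,0,0,0],[-2.2,0,0,0,0,0],[-2.6,0,0,0,0,0],[-3.0,0,0,0,0,0],[-3.4,0,0,0,0,0]],
  ],
)

```text
clock: 5.42
tool_pos: [0.4096, -0.1028, 0.1567]
orientation: [-180.0, -0.0, -90.9]
force: [0.5, -1.8, -0.3]
opening: 0.0005
gripper_force: 0.7
```

```bash
python3 go.py -64 17 157
```

```text
t 5.4167 tool [ 0.41  -0.103  0.157] [-179.987   -0.01   -90.924] sorter mm [-64.207  -0.42  156.694] F [ 0.54  -1.766 -0.291] open 0.0005196789780129022
need cm [-1.742 -0.014 -0.031] rot [-0.013 -0.01  -0.224]
```

Contact is made, with about 1 to 2 N resisting in -y. I'll push on slowly towards the stop.

>>> send_rows(
  plan=[
    [[-0.3,0,0,0,0,0],[-0.6,0,0,0,0,0],[-0.9,0,0,0,0,0],[-1.2,0,0,0,0,0],[-1.4,0,0,0,0,0],[-1.5,0,0,0,0,0],[-1.6,0,0,0,0,0],[-1.6,0,0,0,0,0]],
  ],
)

```text
clock: 6.08
tool_pos: [0.4098, -0.087, 0.1565]
orientation: [-180.0, 0.0, -90.9]
force: [-0.3, -0.9, 0.3]
opening: 0.0006
gripper_force: 0.0
```

>>> send_rows(
  plan=[
    [[-0.1,0,0,0,0,0],[-0.2,0,0,0,0,0],[-0.2,0,0,0,0,0]],
  ],
)

```text
clock: 6.33
tool_pos: [0.4098, -0.0853, 0.1565]
orientation: [180.0, -0.0, -90.9]
force: [0.7, -2.1, -0.0]
opening: 0.0007
gripper_force: 0.9
```

```bash
python3 go.py -64 17 157
```

```text
t 6.3333 tool [ 0.41  -0.085  0.157] [179.991  -0.018 -90.936] sorter mm [-64.257  17.123 156.538] F [ 0.725 -2.069 -0.009] open 0.0007081075895778016
need cm [ 0.012 -0.026 -0.046] rot [ 0.009 -0.018 -0.236]
```

Not at the stop yet. I'll go on in 1 mm steps until the force rises.

>>> send_rows(
  plan=[
    [[-0.1,0,0,0,0,0],[-0.1,0,0,0,0,0],[-0.2,0,0,0,0,0],[-0.2,0,0,0,0,0]],
  ],
)

```text
clock: 6.67
tool_pos: [0.4097, -0.0849, 0.1566]
orientation: [180.0, -0.2, -90.9]
force: [3.8, -13.8, -1.8]
opening: 0.0007
gripper_force: 6.9
```

>>> send_rows(
  plan=[
    [[-0.1,0,0,0,0,0],[-0.1,0,0,0,0,0]],
  ],
)

```text
clock: 6.83
tool_pos: [0.4096, -0.0847, 0.1566]
orientation: [179.9, -0.3, -90.9]
force: [4.2, -19.4, -3.9]
opening: 0.0004
gripper_force: 9.8
```

```bash
python3 go.py; python3 - <<'E'
from plant import ctrl
import cv2,numpy as np
a=ctrl.snapshot('scene')['img'][120:270,220:340,::-1]
cv2.imwrite('pics/m3.png',cv2.resize(a,None,fx=4,fy=4,interpolation=cv2.INTER_CUBIC))
E
```

```text
t 6.8333 tool [ 0.41  -0.085  0.157] [179.94   -0.265 -90.925] sorter mm [-64.443  17.683 156.646] F [  4.192 -19.371  -3.861] open 0.00044927209583659606
```

View pics/m3.png

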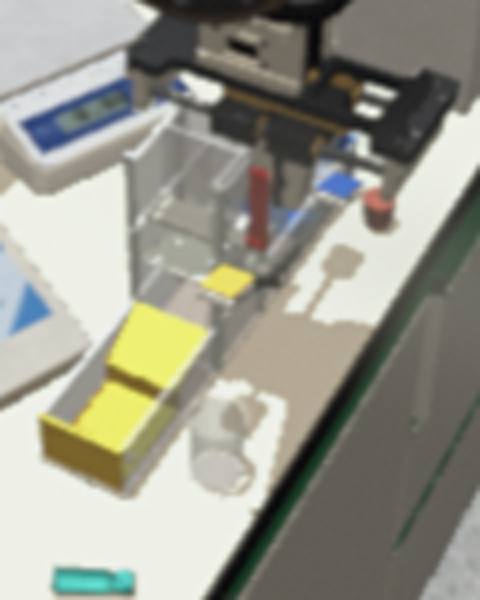

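The tab is at its stop: the force jumped to 19 N at y = 17.7 mm, where 17.5 was predicted. The magazine looks empty. I'll back off, lift and clear the view.

>>> send_rows(
  plan=[
    [[0.8,0,0,0,0,0],[2.0,0.2,0,0,0,0],[3,0.3,0,0,0,0],[3,0.3,-3,0,0,0],[3,0.3,-6.5,0,0,0],[3,0.3,-10,0,0,0],[3,0.3,-13.5,0,0,0],[3,0.3,-15,0,0,0]],
  ],
)

```text
clock: 7.55
tool_pos: [0.4078, -0.1123, 0.3113]
orientation: [-179.6, 0.0, -90.9]
force: [0.9, 0.6, 1.1]
opening: 0.0008
gripper_force: 0.0
```

>>> send_rows(
  plan=[
    [[3.5,0.7,0,0,0,5],[7,1.4,0,0,0,10],[10.5,2.1,0,0,0,15],[14,2.8,0,0,0,20],[17.5,3.5,0,0,0,25],[21,4.2,0,0,0,30],[24.5,4.9,0,0,0,35],[28,5.6,0,0,0,40]],
  ],
)

```text
clock: 8.22
tool_pos: [0.3452, -0.3928, 0.3066]
orientation: [-180.0, 0.0, -131.2]
force: [0.9, 0.5, -0.3]
opening: 0.0001
gripper_force: 0.0
```

```bash
python3 go.py -140 -480 305
```

```text
t 8.2167 tool [ 0.345 -0.393  0.307] [-179.982    0.041 -131.177] sorter mm [-125.035 -291.139  306.55 ] F [ 0.884  0.512 -0.329] open 0.00013330368437303029
need cm [ 15.339 -11.119   0.147] rot [ -0.032   0.033 -40.477]
```

>>> send_rows(
  plan=[
    [[3,-2.2,0,0,0,0],[6,-4.4,0,0,0,0],[9,-6.6,0,0,0,0],[12,-8.8,0,0,0,0],[15,-11,0,0,0,0],[16,-11.7,0,0,0,0],[16,-11.7,0,0,0,0],[16,-11.7,0,0,0,0]],
  ],
)

```text
clock: 8.88
tool_pos: [0.3291, -0.589, 0.3053]
orientation: [179.9, 0.0, -131.0]
force: [0.5, -0.1, 0.0]
opening: 0.0004
gripper_force: 0.0
```

```bash
python3 - <<'E'
from plant import ctrl
import cv2,numpy as np
t=ctrl.snapshot('top')['img'][165:232,205:370,::-1];s=ctrl.snapshot('scene')['img'][135:250,220:335,::-1]
r=lambda i,f:cv2.resize(i,None,fx=f,fy=f,interpolation=cv2.INTER_CUBIC)
a=r(t,4.8);b=r(s,2.4);c=np.zeros((600,800,3),np.uint8);c[:a.shape[0],:a.shape[1]]=a;c[322:322+b.shape[0],:b.shape[1]]=b;cv2.imwrite('pics/m4.png',c)
E
```

```text
(no output)
```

View pics/m4.png

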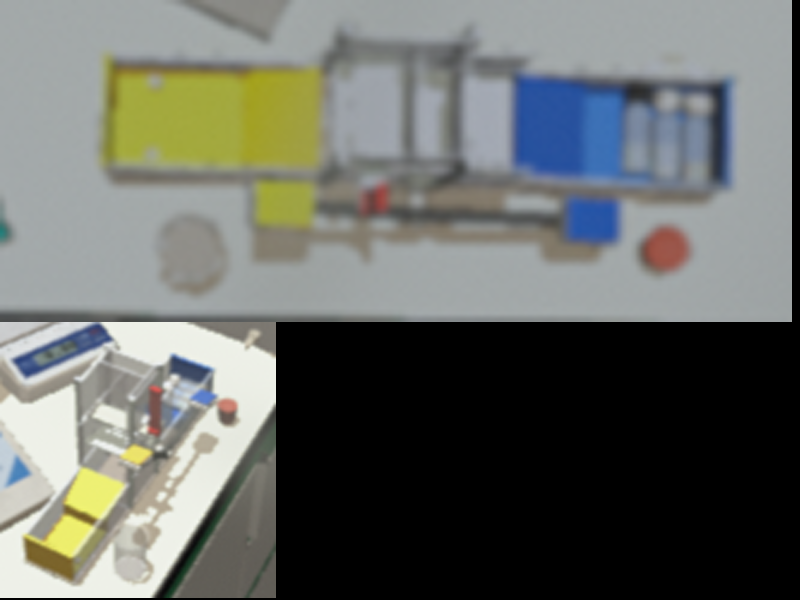

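All three vials (two white caps, one black) lie in the blue pocket at (637-700,130). The gate is down to the blue side, the tab is open at (376,197), and the beaker and stopper are where they were.

```bash
python3 -c "
from plant import ctrl
print(ctrl.close_job())"
```

```text
the job is handed in; nothing more can be done
None
```

I rocked the gate over to the blue side and pushed the shutter to its stop; all three vials ran into the blue pocket, the beaker and stopper stayed put, the timer was never approached, and the job was handed in at about 9 s of robot time.

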